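# Hang the graduated gauge in the notch of the hook arm

### The arm

A 7-joint arm with a two-finger parallel gripper is mounted at the origin on a cart in front of the work surface, level with it; the furniture and walls round the work are solid. World frame = base frame: x ahead of the robot, y to its left, z up, the work surface at z = 0. Lengths are in m, angles in degrees, forces in N, time in s.
With the tool pointing down it reaches from about 0.4 to 0.9 m from the base axis. Payload 5.5 kg.
Tool frame: the origin (TCP) lies at the centre of the arm's flange, where the gripper is bolted on; the fingertips stand 178 mm ahead of it and the grasp point (between the pads) lies ctrl.hold_point_z ahead of it (ctrl.hold_point_z is the distance from the TCP to the grasp point, in m); y points along the fingers, z is the direction in which the jaws open and shut, and the axes are right-handed (so a half turn about y gives the same grasp; the last joint's range is limited). The gripper opens to 92 mm and grips with 3 to 60 N. Pads are 19 mm wide; open, the fingers measure 130 mm over their backs; the gripper's body (75 mm by 190 mm) begins 47 mm behind the grasp point.
Start: joints at [-48.69, 28.699, -24.465, 88.831, 12.651, 65.22, -12.049], TCP at [0.287, 0.583, 0.405] pointing down, gripper open.
Joint ranges: [-164.97, 164.97], [-17.58, 116.51], [-87.97, 89.64], [11.32, 138.91], [-80.73, 260.73], [10.89, 115.49], [-147.41, 147.41]. Speed limits (degrees/s): [147.25, 147.25, 180, 180, 180, 180, 180].

### API

Orientations are given as [roll, pitch, yaw] about the fixed x, y, z axes, in that order (R = Rz(yaw) Ry(pitch) Rx(roll)).
In Python, from workcell import ctrl gives the robot as it stands.
- The arm moves only by the tool send_rows, never from a script. Its argument "plan" is a list of rows, each an object of numbers: "grip": the opening, from 0 (shut) to 1 (fully open); "x", "y", "z": the shift along the tool's x, y, z in units of 30 mm (1.0 is 30 mm); "roll": the turn about the tool's y in degrees. A call has 1 to 20 rows; each row shifts and turns the commanded pose from where the row before left it, along the tool's axes as they then stand; what a row does not reach is not made up. A row lasts 1/10 s, in which the tool goes at most 50 mm and 8.59 degrees, less where a joint would pass 70% of its speed; a pose out of reach is approached as far as the arm can. A call is refused whole if a number of a shift passes 1 or a number of a turn 8.59, either way. A call with a gripper value outside its range is refused whole. The fingers move at their own pace and stop on an object; "grip_force" is the grip in N (left out, the last holds). Time passes only in rows, so rows that do not move let the fingers close. It gives the time, the measured TCP pose, the force and the opening at its end, in the units of the state.
- ctrl.observe(): the state, without advancing time (a new reading comes with each control period).
- ctrl.capture(name): name is "scene" or "top" or "wrist"; returns a dict with "img" (384x512x3 uint8, red, green, blue), "z_map" (384x512 float32, m along the optical axis (not along the pixel's ray), 0 where there is no reading), "vfov" (degrees; the focal length in pixels is half the picture's height over the tangent of half this angle, whatever the lens; pixels are square), "cx", "cy" (the principal point, pixels), "R" (3x3) and "t" (3): a world point X has camera coordinates R X + t. Camera axes: x right, y down, z forward; pixel columns grow to the right and rows downward; lengths in m; the calibration is good to about 2 mm. A picture is of the moment at which its call begins.
- ctrl.finish_job(): hands the job in, once; it reports no verdict.
The state is a dict: "clock": time; "qpos": joint angles; "dq": joint speeds; "joint_torque": joint torques, N m; "tool_pos": TCP position; "tool_rot": TCP orientation; "wrist_force": force on the tool from outside, world axes, zero at the start; "moment": the same for the moment, N m; "opening": opening from 0.0 (shut) to 1.0 (fully open).
Only numpy, scipy, OpenCV 4.12 (cv2) and the standard library are available. Lean on these libraries where they do the work, as an engineer would, in place of code of your own. Each camera call takes 0.05 s, during which the arm holds its last target.

### The job

Lift the graduated gauge plate out of its slotted block and hang it by its eye on the hook arm of the post, with the graduated face outward (towards the arm's upturned tip, away from the post), so that it hangs straight and has settled fully down into the locating notch of the arm. The arm telescopes, so the notch has to be found by feel: set the gauge down on the arm and slide it along softly until it drops in, never bearing on the post or its arm with more than 15 N. Leave the other things where they are.

Things in the scene. Friction and masses are not known exactly. Their poses are not given: they have to be found in the camera images.
- gauge_center (a point): Centre of the loose gauge, an upright aluminium plate 8 mm thick (x), 44 wide (y), 124 tall (z), 80-170 g. The point is 62 mm above its foot; the foot is 6 mm above the table at the start. z is up; the graduated face (white, with dial, pointer and ticks) looks along its -x, the other face is bare metal. Outline from the foot up: plate 0-54 mm, eye 54-80, cross web 80-90, grip tab to 124.
- gauge_eye (a point): Centre of the gauge's eye, 67 mm above its foot, same axes as gauge_center: a rectangular opening right through the thickness (x), 20 mm wide (y) and 26 mm tall (z). Its flat upper edge, 80 mm above the foot, is what rests on the arm.
- gauge_tab (a point): Grasp point on the gauge's grey ribbed grip tab (28 mm wide, 10 mm thick, 88-124 mm above the foot): 112 mm above the foot, same axes. Fingers closing across the thickness should reach no lower than 92 mm above the foot, to stay above the arm's tip.
- slot_block: Fixed black block, 44 (x) x 74 (y) x 22 mm, which the gauge stands in. Origin: centre of its underside. Its open slot is 11 mm wide along x, 50 mm long along y and 16 mm deep; the gauge's graduated face looks along the block's -x. The gauge draws straight up.
- stand: Fixed hook post. Origin: centre of the underside of its base (85 x 85 x 12 mm), below the post (18 mm diameter); z up. Clamp head 26 x 30 mm, top at 118.5 mm, small clamp knob to +y. A level, rigid hook arm passes through the clamp and points outward along the stand's -x, over y = 0: a steel bar 8 mm wide, 107 to 117 mm above the table.
- stand_ref (a point): Point on the post's axis at the height of the notch floor, 112 mm up; axes as the stand. The notch in the arm's top is 12 mm long (4 mm play) with square ends, 5 mm deep. The arm telescopes: the notch's centre is somewhere 51 to 79 mm in front of this point (x = -0.051 to -0.079), unreported; the arm stays put in use. Foot of the gauge above the table: seated 32 mm, riding on the bar 37 mm.
- notch_mid (a point): Fixed reference point (it does not move with the arm): the notch centre's middle place, 65 mm in front of stand_ref; the real one lies up to 14 mm either way along x. The arm's upturned tip, a piece 4 mm long with its top 122 mm above the table, lies 32 to 37 mm outward of the real notch centre. A gauge foot 47 mm above the table lets the eye clear bar and tip with 5 mm above and below.
- timer: Bystander: loose light-grey timer with a display, 32 x 58 x 45 mm; origin under its centre.
- solvent_bottle: Bystander: loose clear pump bottle with a blue collar, diameter 63 mm, 122 mm tall; origin under its centre.
- board_1: Bystander: loose small beige circuit board, 42 x 68 x 10 mm; origin under its centre.
- gold_block: Bystander: loose small gold-beige block with pins, 18 x 26 x 15 mm; origin under its centre.
Mind the look-alikes: they are no part of the job. Leave any blue look-alike of the part that bears gauge_center alone.

How it is judged (in metres and radians):
On the way, in this order (a step that is already met when the one before it is completed fails the run):
1. the gauge has been lifted clear of the slotted block (height (world z) of gauge_center above 0.088 m and contact force between gauge and slot_block below 0.05 N), for 0.1 s.
2. the arm passes through the gauge's eye, graduated face outward (x of gauge_center in the frame of stand between -0.09 and -0.035 m and y of gauge_center in the frame of stand between -0.009 and 0.009 m and z of gauge_center in the frame of stand between 0.088 and 0.117 m and x of stand_ref in the frame of gauge_center above 0.03 m), for 0.1 s.
At the end, for the whole second after the job is handed in: The gauge hangs on the arm, released and at rest, its eye down in the notch (within about 2 mm of the seated height; riding on the bar is 5 mm too high), graduated face outward, upright within 8 degrees and square to the arm within 20 degrees (z of gauge_center in the frame of stand between 0.091 and 0.0962 m and y of gauge_center in the frame of stand between -0.009 and 0.009 m and x of gauge_center in the frame of stand between -0.085 and -0.045 m and x of stand_ref in the frame of gauge_center above 0.03 m and angle between gauge_center's own z axis and vertical below 0.14 rad and angle between the x axis of gauge_center and the x axis of stand, either way round below 0.35 rad and contact force between gauge and stand above 0.2 N and contact force between gauge and the fingers below 0.05 N and linear speed of gauge below 0.02 m/s and angular speed of gauge below 0.3 rad/s); the robot touches nothing.
It fails at once if the gauge bears on the post or its arm with more than 15 N (contact force between gauge and stand above 15 N).
It fails at once if the robot presses on the post or its arm with more than 15 N (contact force between any of the fingers, the arm and stand above 15 N).
It fails at once if a bystander is moved by more than 30 mm (distance of any of timer, solvent_bottle, board_1, gold_block from where it was at the start of the episode above 0.03 m).
It also fails if it takes over 72 s, if anything falls off the work surface, if the arm or the gripper's body presses on something with over 40 N, if the wrist force passes 120 N, or if a joint passes its speed limit or range.

## Working session

There is one attempt and no reset: what is moved stays moved. The work goes in short steps, Python scripts to look and compute and a tool call to move; the robot and the scene stay as the last step left them, time stands still between calls to the robot, and variables do not carry over. Pictures are saved under pics/ and viewed, and the job is handed in when it is done.

Besides the shell and the picture viewer there is one more tool, called as name(argument=value, ...), one argument or row to a line, values as JSON. send_rows: Moves the arm, as the interface text tells. Its arguments: {"type":"object","properties":{"plan":{"type":"array","items":{"type":"object","properties":{"grip":{"type":"number"},"x":{"type":"number"},"y":{"type":"number"},"z":{"type":"number"},"roll":{"type":"number"}}}},"grip_force":{"type":"number"}},"required":["plan"]}

```bash
mkdir -p pics; ls; python3 - <<'E'
from workcell import ctrl
import cv2,numpy as np
print(ctrl.observe(), ctrl.hold_point_z)
for n in ["scene","top","wrist"]:
    c=ctrl.capture(n); np.savez(f"{n}0.npz",**c)
    cv2.imwrite(f"pics/{n}0.png",c["img"][:,:,::-1])
    print(n,c["vfov"],c["cx"],c["cy"],c["R"].round(3).tolist(),c["t"].round(3))
E
```

```text
pics
{'clock': 0.0, 'qpos': array([-48.68959869,  28.75279856, -24.45408023,  88.89092683,
        12.65280419,  65.21977317, -12.04972988]), 'dq': array([ 0.04976719, -0.04408932,  0.10765024, -0.03043638,  0.0505994 ,
       -0.03697955,  0.10455715]), 'joint_torque': array([-1.01968788e-03, -5.66581321e+01, -5.81662998e+00, -2.79126531e+01,
       -6.84891804e-02,  3.07670014e-02,  2.31135100e-04]), 'tool_pos': array([0.2871787 , 0.58272692, 0.40369418]), 'tool_rot': array([-9.01095729e+01,  2.27257139e-03, -2.62261100e+01]), 'wrist_force': array([-0.70876094, -0.15115649, -0.06376082]), 'moment': array([ 0.03688276, -0.01748608, -0.02505292]), 'opening': 0.9975205226596808} 0.1592
scene 52.83388490374897 258.8965441653775 193.46765086059781 [[0.834, -0.551, 0.014], [-0.326, -0.514, -0.794], [0.445, 0.658, -0.608]] [-0.446  0.235  0.798]
top 47.40832719406819 260.47560456116884 196.03005655193817 [[0.016, -1.0, 0.02], [-0.992, -0.019, -0.125], [0.126, -0.018, -0.992]] [-0.03   0.527  1.229]
wrist 61.058526242301596 258.8255793790915 194.55584767896917 [[0.442, 0.897, -0.002], [0.86, -0.423, 0.286], [0.255, -0.128, -0.958]] [-0.649 -0.036  0.39 ]
```

View pics/scene0.png

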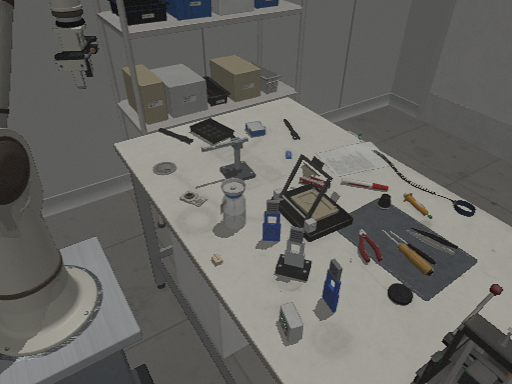

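View pics/top0.png

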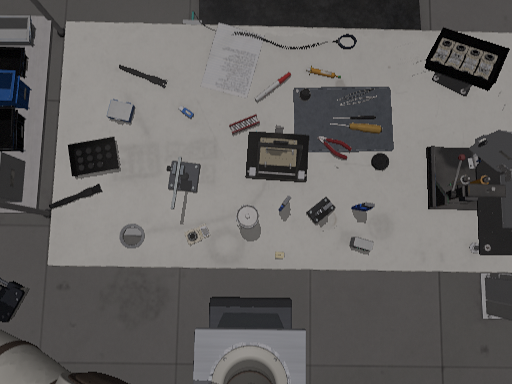

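View pics/wrist0.png

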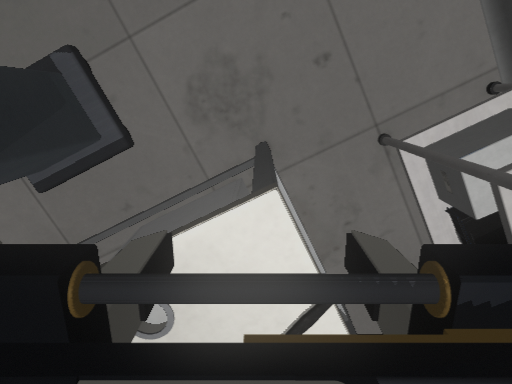

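Candidates for the gauge in scene view: grey-tabbed plate in the black block (295,255), blue plate (272,222) and blue plate (333,287). The description points to the grey one in the slotted block. I'll check close crops of it and of the stand at scene (237,155) and top (183,180).

```bash
python3 - <<'E'
import cv2,numpy as np
s=cv2.imread("pics/scene0.png");t=cv2.imread("pics/top0.png")
r=lambda i,k:cv2.resize(i,None,fx=k,fy=k,interpolation=cv2.INTER_CUBIC)
a=r(s[215:295,245:345],4);b=r(s[125:195,190:290],4)
c=r(t[190:230,270:370],4);d=r(t[145:225,140:240],4)
def pad(x):
    o=np.zeros((300,400,3),np.uint8);h=min(300,x.shape[0]);o[:h]=x[:h];return o
cv2.imwrite("pics/crop0.png",np.vstack([np.hstack([pad(a),pad(b)]),np.hstack([pad(c),pad(d)])]))
E
```

```text
(no output)
```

View pics/crop0.png

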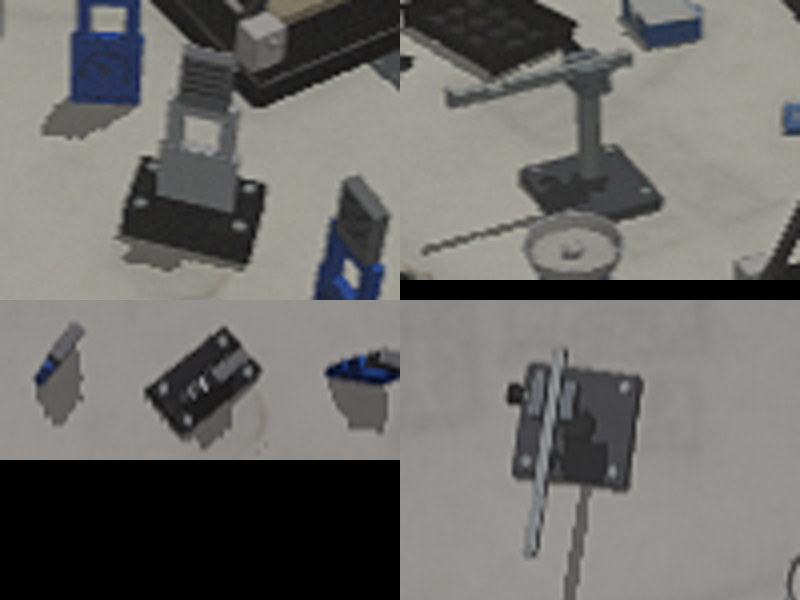

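```bash
cat > h.py <<'E'
import numpy as np,cv2
def cloud(c):
    z=c["z_map"];f=c["img"].shape[0]/2/np.tan(np.radians(float(c["vfov"]))/2)
    v,u=np.mgrid[:z.shape[0],:z.shape[1]]
    P=np.stack([(u-c["cx"])/f*z,(v-c["cy"])/f*z,z],-1)
    return (P-c["t"])@c["R"]   # R^T (P-t)
def ray(c,u,v,zp):
    f=c["img"].shape[0]/2/np.tan(np.radians(float(c["vfov"]))/2)
    d=c["R"].T@np.array([(u-c["cx"])/f,(v-c["cy"])/f,1]);o=-c["R"].T@c["t"]
    return o+d*(zp-o[2])/d[2]
def proj(c,X):
    f=c["img"].shape[0]/2/np.tan(np.radians(float(c["vfov"]))/2)
    p=c["R"]@np.asarray(X)+c["t"];return f*p[0]/p[2]+c["cx"],f*p[1]/p[2]+c["cy"]
E
python3 - <<'E'
from h import *
for n in ["top","scene"]:
    c=dict(np.load(f"{n}0.npz"));P=cloud(c);V=c["z_map"]>0;I=c["img"].astype(int)
    print(n,"cam",-c["R"].T@c["t"])
    # table z check
    m=V&(I.min(2)>150)&(abs(P[...,2])<.02);print("table",np.median(P[m][:,2]))
    if n=="top":
        gb=(slice(195,228),slice(304,338)); st=(slice(150,215),slice(160,205))
    else:
        gb=(slice(225,282),slice(272,316)); st=(slice(133,185),slice(195,262))
    # gauge tab
    Q=P[gb].reshape(-1,3);C=I[gb].reshape(-1,3);v=V[gb].ravel()
    for lo,hi in [(.015,.03),(.05,.085),(.092,.14)]:
        s=Q[v&(Q[:,2]>lo)&(Q[:,2]<hi)]
        if len(s)>4:
            r=cv2.minAreaRect((s[:,:2]*1000).astype(np.float32));print("g",lo,len(s),r,s.mean(0).round(4),s[:,2].max())
    Q=P[st].reshape(-1,3);v=V[st].ravel()
    for lo,hi in [(.006,.016),(.04,.09),(.102,.13)]:
        s=Q[v&(Q[:,2]>lo)&(Q[:,2]<hi)]
        if len(s)>4:
            r=cv2.minAreaRect((s[:,:2]*1000).astype(np.float32));print("s",lo,len(s),r,s.mean(0).round(4),s[:,2].max())
E
```

```text
top cam [0.36939285 0.00159353 1.2856824 ]
table -0.00017736455229961024
g 0.015 298 ((491.51739501953125, -197.05892944335938), (43.81861114501953, 74.05362701416016), 39.374942779541016) [ 0.4904 -0.1947  0.0208] 0.02920967950925859
g 0.05 11 ((491.51922607421875, -191.0408935546875), (6.062108993530273, 31.93265151977539), 53.012420654296875) [ 0.4841 -0.1853  0.0632] 0.0770453315647742
g 0.092 53 ((491.1717224121094, -196.5889892578125), (10.443726539611816, 31.124963760375977), 40.03874206542969) [ 0.4905 -0.1954  0.1238] 0.13517802838084683
s 0.006 561 ((559.6400756835938, 211.67562866210938), (170.32159423828125, 110.61299896240234), 5.354464054107666) [0.5816 0.1999 0.0111] 0.01592497885575487
s 0.04 10 ((580.3726196289062, 201.6385498046875), (4.556572914123535, 14.355599403381348), 40.58669662475586) [0.5795 0.2025 0.0518] 0.06357703266307914
s 0.102 298 ((549.109375, 212.18386840820312), (141.64479064941406, 45.370933532714844), 0.5160962343215942) [0.5622 0.2101 0.1154] 0.12452176909494343
scene cam [ 0.09345564 -0.64993485  0.67802731]
table 0.001760269497594012
g 0.015 
[... 233 characters left out ...]
7191162109375), 60.0003776550293) [ 0.5037 -0.1875  0.0614] 0.08366900170463135
g 0.092 239 ((493.6568908691406, -200.7906494140625), (14.669568061828613, 37.44961929321289), 39.7680778503418) [ 0.4913 -0.2035  0.1145] 0.13274247297068933
s 0.006 493 ((611.4296875, 307.5430908203125), (286.4624938964844, 224.2921142578125), 56.42522430419922) [0.6059 0.2599 0.0121] 0.01593643196731761
s 0.04 83 ((583.0833740234375, 196.9889373779297), (12.773274421691895, 15.759263038635254), 54.553401947021484) [0.5841 0.1976 0.0642] 0.08906475328188401
s 0.102 408 ((505.7618408203125, 138.2874755859375), (250.73544311523438, 127.78396606445312), 56.78030014038086) [0.5304 0.146  0.1162] 0.12612930559990163
```

```bash
python3 - <<'E'
from h import *
c=dict(np.load("top0.npz"));P=cloud(c);I=c["img"].astype(int)
u,v=np.meshgrid(np.arange(512),np.arange(384))
w=(u>162)&(u<206)&(v>150)&(v<215)
m=w&(P[...,2]>.007)&(P[...,2]<.017)&(I.max(2)<110)
n,l,st,_=cv2.connectedComponentsWithStats(m.astype(np.uint8));k=1+st[1:,4].argmax()
s=P[m&(P[...,0]>.53)]; print(len(s),cv2.minAreaRect((s[:,:2]*1000).astype(np.float32)))
m=w&(P[...,2]>.1)&(P[...,2]<.13)
s=P[m];print(len(s))
b=s[s[:,0]<.55]; print("bar only",len(b),b[:,0].min(),b[:,2].min(),b[:,2].max())
vx,vy,x0,y0=cv2.fitLine(b[:,:2].astype(np.float32),cv2.DIST_L2,0,.001,.001).ravel();print("line",np.degrees(np.arctan2(vy,vx)),x0,y0,"y at .58",y0+(.58-x0)*vy/vx)
print("arm xmin,xmax",s[:,0].min(),s[:,0].max())
d=(b[:,:2]-[x0,y0])@[vx,vy]
for a in np.arange(d.min(),d.max(),.004):
    q=b[(d>=a)&(d<a+.004)]
    if len(q): print(round(x0+a*vx,4),q[:,2].round(4).max(),len(q))
E
```

```text
540 ((585.1849975585938, 205.90036010742188), (85.3996353149414, 85.44330596923828), 83.21256256103516)
300
bar only 96 0.47826213205605794 0.10404222335218652 0.12359967932501922
line -6.337883 0.5135895 0.21332121 y at .58 0.20594497
arm xmin,xmax 0.47826213205605794 0.6200106460264885
0.4781 0.1216 6
0.4821 0.1205 6
0.4861 0.1189 6
0.4901 0.1202 5
0.494 0.1183 5
0.498 0.12 4
0.502 0.1212 6
0.506 0.1151 5
0.5099 0.1167 5
0.5139 0.1131 4
0.5179 0.1176 7
0.5219 0.1236 5
0.5258 0.117 6
0.5298 0.1194 4
0.5338 0.1194 6
0.5378 0.1179 5
0.5417 0.1212 5
0.5457 0.1196 6
```

send_rows(
  plan=[
    {"x":0.95,"z":-0.82},
    {"x":0.95,"z":-0.82},
    {"x":0.95,"z":-0.82},
    {"x":0.95,"z":-0.82},
    {"x":0.95,"z":-0.82},
    {"x":0.95,"z":-0.82},
    {"x":0.95,"z":-0.82},
    {"x":0.95,"z":-0.82},
    {"x":0.95,"z":-0.82},
    {"x":0.95,"z":-0.82},
    {"x":0.95,"z":-0.82},
  ],
)

```text
$.plan[0]: bad value
```

```bash
python3 - <<'E'
from workcell import ctrl
from h import *
o=ctrl.observe();print(o["clock"],o["qpos"].round(1),o["tool_pos"],o["tool_rot"])
c=ctrl.capture("wrist");np.savez("w1.npz",**c);cv2.imwrite("pics/w1.png",c["img"][:,:,::-1]);print(-c["R"].T@c["t"])
E
```

```text
0.15 [-48.7  28.7 -24.5  88.9  12.7  65.2 -12. ] [0.2872274  0.58280362 0.40393064] [-9.00833784e+01  3.27687596e-03 -2.62304497e+01]
[0.21810357 0.61717988 0.38257644]
```

View pics/w1.png

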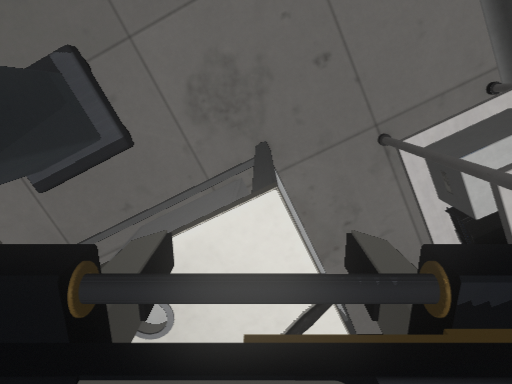

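send_rows(
  plan=[
    {"x":0.95,"y":0,"z":-0.82,"roll":0,"grip":1},
    {"x":0.95,"y":0,"z":-0.82,"roll":0,"grip":1},
    {"x":0.95,"y":0,"z":-0.82,"roll":0,"grip":1},
    {"x":0.95,"y":0,"z":-0.82,"roll":0,"grip":1},
    {"x":0.95,"y":0,"z":-0.82,"roll":0,"grip":1},
    {"x":0.95,"y":0,"z":-0.82,"roll":0,"grip":1},
    {"x":0.95,"y":0,"z":-0.82,"roll":0,"grip":1},
    {"x":0.95,"y":0,"z":-0.82,"roll":0,"grip":1},
    {"x":0.95,"y":0,"z":-0.82,"roll":0,"grip":1},
    {"x":0.95,"y":0,"z":-0.82,"roll":0,"grip":1},
    {"x":0.95,"y":0,"z":-0.82,"roll":0,"grip":1},
  ],
)

```text
clock: 1.3
tool_pos: [0.4492, 0.2003, 0.4048]
tool_rot: [-90.0, -0.0, -26.2]
wrist_force: [0.7, 0.4, -0.2]
opening: 0.999
```

```bash
python3 - <<'E'
from workcell import ctrl
from h import *
o=ctrl.observe();print(o["clock"],o["qpos"].round(1),o["tool_pos"],o["tool_rot"])
c=ctrl.capture("wrist");np.savez("w1.npz",**c);cv2.imwrite("pics/w1b.png",c["img"][:,:,::-1]);print(-c["R"].T@c["t"])
E
```

```text
1.3 [-12.5  11.4 -16.6 111.3   3.8  57.8  33. ] [0.44916462 0.20027898 0.40480163] [-8.99900634e+01 -1.00876524e-02 -2.62244824e+01]
[0.38008597 0.23467001 0.38344445]
```

View pics/w1b.png

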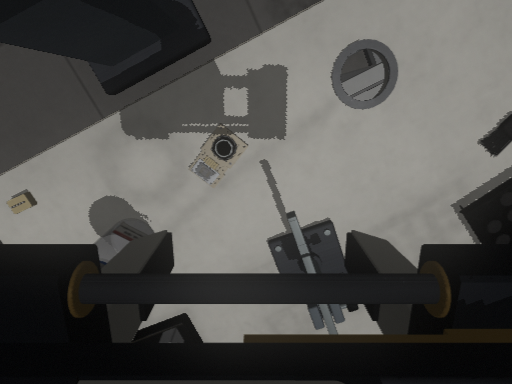

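```bash
cat >> h.py <<'E'
def rows(p0,yaw0,p1,dyaw,n,grip=1):
    # dyaw total yaw change; returns printed rows
    d=(np.array(p1)-np.array(p0))/n;y=yaw0
    for i in range(n):
        a=np.radians(y)
        x=d[0]*np.cos(a)+d[1]*np.sin(a);z=-d[0]*np.sin(a)+d[1]*np.cos(a)
        print('{"x": %.2f, "y": %.2f, "z": %.2f, "roll": %.1f, "grip": %g},'%(x/.03,-d[2]/.03,z/.03,-dyaw/n,grip));y+=dyaw/n
E
python3 -c "
from h import *
rows([.449,.2003,.4048],-26.2,[.42,-.10,.40],-160,20)"
```

```text
{"x": 0.18, "y": 0.01, "z": -0.47, "roll": 8.0, "grip": 1},
{"x": 0.24, "y": 0.01, "z": -0.44, "roll": 8.0, "grip": 1},
{"x": 0.30, "y": 0.01, "z": -0.40, "roll": 8.0, "grip": 1},
{"x": 0.35, "y": 0.01, "z": -0.36, "roll": 8.0, "grip": 1},
{"x": 0.40, "y": 0.01, "z": -0.30, "roll": 8.0, "grip": 1},
{"x": 0.44, "y": 0.01, "z": -0.25, "roll": 8.0, "grip": 1},
{"x": 0.47, "y": 0.01, "z": -0.18, "roll": 8.0, "grip": 1},
{"x": 0.49, "y": 0.01, "z": -0.12, "roll": 8.0, "grip": 1},
{"x": 0.50, "y": 0.01, "z": -0.05, "roll": 8.0, "grip": 1},
{"x": 0.50, "y": 0.01, "z": 0.02, "roll": 8.0, "grip": 1},
{"x": 0.49, "y": 0.01, "z": 0.09, "roll": 8.0, "grip": 1},
{"x": 0.48, "y": 0.01, "z": 0.16, "roll": 8.0, "grip": 1},
{"x": 0.45, "y": 0.01, "z": 0.23, "roll": 8.0, "grip": 1},
{"x": 0.41, "y": 0.01, "z": 0.29, "roll": 8.0, "grip": 1},
{"x": 0.37, "y": 0.01, "z": 0.34, "roll": 8.0, "grip": 1},
{"x": 0.32, "y": 0.01, "z": 0.39, "roll": 8.0, "grip": 1},
{"x": 0.26, "y": 0.01, "z": 0.43, "roll": 8.0, "grip": 1},
{"x": 0.20, "y": 0.01, "z": 0.46, "roll": 8.0, "grip": 1},
{"x": 0.13, "y": 0.01, "z": 0.48, "roll": 8.0, "grip": 1},
{"x": 0.06, "y": 0.01, "z": 0.50, "roll": 8.0, "grip": 1},
```

send_rows(
  plan=[
    {"x":0.18,"y":0.0,"z":-0.47,"roll":8,"grip":1},
    {"x":0.24,"y":0.0,"z":-0.44,"roll":8,"grip":1},
    {"x":0.3,"y":0.0,"z":-0.4,"roll":8,"grip":1},
    {"x":0.35,"y":0.0,"z":-0.36,"roll":8,"grip":1},
    {"x":0.4,"y":0.0,"z":-0.3,"roll":8,"grip":1},
    {"x":0.44,"y":0.0,"z":-0.25,"roll":8,"grip":1},
    {"x":0.47,"y":0.0,"z":-0.18,"roll":8,"grip":1},
    {"x":0.49,"y":0.0,"z":-0.12,"roll":8,"grip":1},
    {"x":0.5,"y":0.0,"z":-0.05,"roll":8,"grip":1},
    {"x":0.5,"y":0.0,"z":0.02,"roll":8,"grip":1},
    {"x":0.49,"y":0.0,"z":0.09,"roll":8,"grip":1},
    {"x":0.48,"y":0.0,"z":0.16,"roll":8,"grip":1},
    {"x":0.45,"y":0.0,"z":0.23,"roll":8,"grip":1},
    {"x":0.41,"y":0.0,"z":0.29,"roll":8,"grip":1},
    {"x":0.37,"y":0.0,"z":0.34,"roll":8,"grip":1},
    {"x":0.32,"y":0.0,"z":0.39,"roll":8,"grip":1},
    {"x":0.26,"y":0.0,"z":0.43,"roll":8,"grip":1},
    {"x":0.2,"y":0.0,"z":0.46,"roll":8,"grip":1},
    {"x":0.13,"y":0.0,"z":0.48,"roll":8,"grip":1},
    {"x":0.06,"y":0.0,"z":0.5,"roll":8,"grip":1},
  ],
)

```text
clock: 3.35
tool_pos: [0.4196, -0.0985, 0.4047]
tool_rot: [-90.0, -0.0, 173.5]
wrist_force: [0.2, 0.8, -0.1]
opening: 1.001
```

```bash
python3 - <<'E'
from workcell import ctrl
from h import *
o=ctrl.observe();print(o["clock"],o["qpos"].round(1),o["tool_pos"],o["tool_rot"])
c=ctrl.capture("wrist");np.savez("w2.npz",**c);cv2.imwrite("pics/w2.png",c["img"][:,:,::-1])
E
```

```text
3.35 [  0.5   4.1   9.6 119.5  -0.8  56.4 -86. ] [ 0.41963484 -0.0985484   0.40470028] [-9.00039339e+01 -2.72990826e-03  1.73454355e+02]
```

View pics/w2.png

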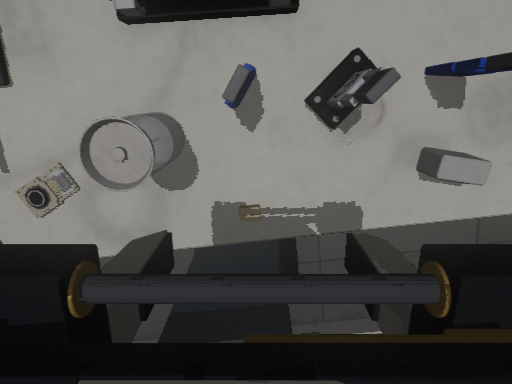

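The wrist view shows the grey-tabbed gauge in the black block at about (360,88). The blue look-alikes are at (240,85) and (470,67). I'll measure its pose here.

```bash
python3 - <<'E'
from h import *
c=dict(np.load("w2.npz"));P=cloud(c)
u,v=np.meshgrid(np.arange(512),np.arange(384))
w=(u>300)&(u<405)&(v>40)&(v<135)
print(np.median(P[(u>200)&(u<300)&(v>140)&(v<190)][:,2]))
for lo,hi in [(.019,.027),(.05,.06),(.122,.136)]:
    s=P[w&(P[...,2]>lo)&(P[...,2]<hi)]
    print(lo,len(s),cv2.minAreaRect((s[:,:2]*1000).astype(np.float32)),np.median(s,0).round(4),s[:,2].max())
I=cv2.resize(c["img"][30:140,290:410,::-1],None,fx=5,fy=5,interpolation=cv2.INTER_CUBIC);cv2.imwrite("pics/w2c.png",I)
E
```

```text
-0.001475128631644195
0.019 1733 ((494.7618408203125, -199.13690185546875), (43.6086540222168, 74.0504379272461), 39.807071685791016) [ 0.4982 -0.1904  0.0207] 0.02681542540922809
0.05 251 ((496.0321350097656, -197.4119415283203), (8.361007690429688, 43.971702575683594), 45.68101119995117) [ 0.4956 -0.1972  0.0578] 0.05995352532416424
0.122 605 ((494.8723449707031, -198.96337890625), (10.482771873474121, 28.27326011657715), 40.787349700927734) [ 0.4949 -0.1982  0.1285] 0.1306993614589386
```

View pics/w2c.png

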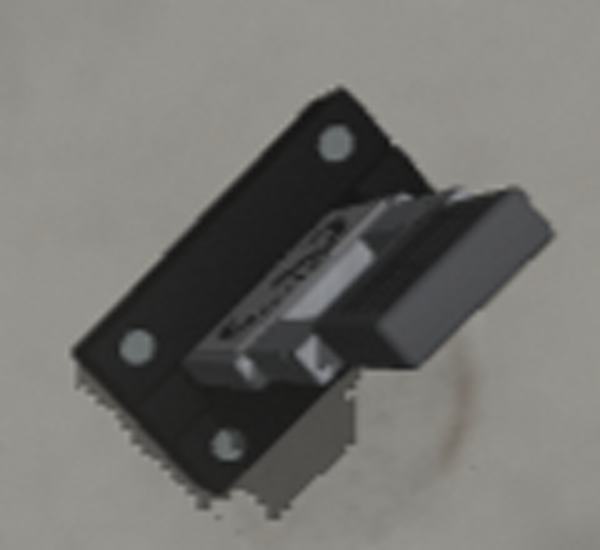

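```bash
python3 - <<'E'
from h import *
rows([.4196,-.0985,.4047],173.5,[.4935,-.198,.330],-43.5,8)
c=dict(np.load("w2.npz"));P=cloud(c)
I=c["img"].astype(int);m=(I[...,2]>I[...,0]+40)&(P[...,2]>.01)
n,l,s,_=cv2.connectedComponentsWithStats(m.astype(np.uint8))
for k in range(1,n):
    if s[k,4]>60: print(s[k],np.median(P[l==k],0).round(3),P[l==k].min(0).round(3),P[l==k].max(0).round(3))
E
```

```text
{"x": -0.35, "y": 0.31, "z": 0.38, "roll": 5.4, "grip": 1},
{"x": -0.39, "y": 0.31, "z": 0.34, "roll": 5.4, "grip": 1},
{"x": -0.42, "y": 0.31, "z": 0.30, "roll": 5.4, "grip": 1},
{"x": -0.44, "y": 0.31, "z": 0.26, "roll": 5.4, "grip": 1},
{"x": -0.47, "y": 0.31, "z": 0.22, "roll": 5.4, "grip": 1},
{"x": -0.49, "y": 0.31, "z": 0.17, "roll": 5.4, "grip": 1},
{"x": -0.50, "y": 0.31, "z": 0.13, "roll": 5.4, "grip": 1},
{"x": -0.51, "y": 0.31, "z": 0.08, "roll": 5.4, "grip": 1},
[478  58   9  10  63] [ 0.504 -0.297  0.089] [ 0.5   -0.301  0.087] [ 0.507 -0.294  0.091]
```

send_rows(
  plan=[
    {"x":-0.35,"y":0.31,"z":0.38,"roll":5.4,"grip":1},
    {"x":-0.39,"y":0.31,"z":0.34,"roll":5.4,"grip":1},
    {"x":-0.42,"y":0.31,"z":0.3,"roll":5.4,"grip":1},
    {"x":-0.44,"y":0.31,"z":0.26,"roll":5.4,"grip":1},
    {"x":-0.47,"y":0.31,"z":0.22,"roll":5.4,"grip":1},
    {"x":-0.49,"y":0.31,"z":0.17,"roll":5.4,"grip":1},
    {"x":-0.5,"y":0.31,"z":0.13,"roll":5.4,"grip":1},
    {"x":-0.51,"y":0.31,"z":0.08,"roll":5.4,"grip":1},
    {"x":0,"y":0,"z":0,"roll":0,"grip":1},
    {"x":0,"y":0,"z":0,"roll":0,"grip":1},
  ],
)

```text
clock: 4.4
tool_pos: [0.4945, -0.1964, 0.3299]
tool_rot: [-90.0, -0.1, 130.8]
wrist_force: [-0.5, -0.7, 0.5]
opening: 0.998
```

```bash
python3 - <<'E'
from workcell import ctrl
from h import *
o=ctrl.observe();print(o["clock"],o["qpos"].round(1),o["tool_pos"],o["tool_rot"])
c=ctrl.capture("wrist");cv2.imwrite("pics/w3.png",c["img"][:,:,::-1])
t=ctrl.capture("top");s=ctrl.capture("scene")
r=lambda i:cv2.resize(i[:,:,::-1],(400,400),interpolation=cv2.INTER_CUBIC)
cv2.imwrite("pics/ts3.png",np.hstack([r(t["img"][150:270,260:380]),r(s["img"][170:290,235:355])]))
E
```

```text
4.4 [   4.3   20.7   17.5  110.9   -8.    49.7 -113.2] [ 0.49448099 -0.19641101  0.32994098] [-8.99654401e+01 -7.34608554e-02  1.30775491e+02]
```

View pics/w3.png

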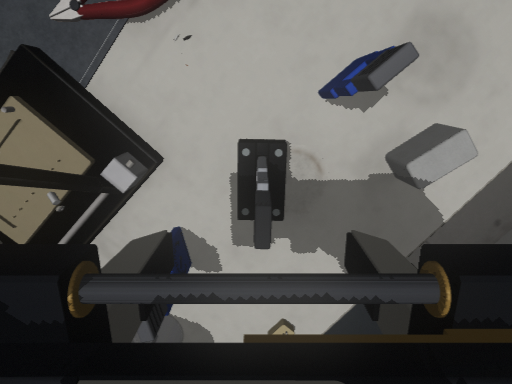

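View pics/ts3.png

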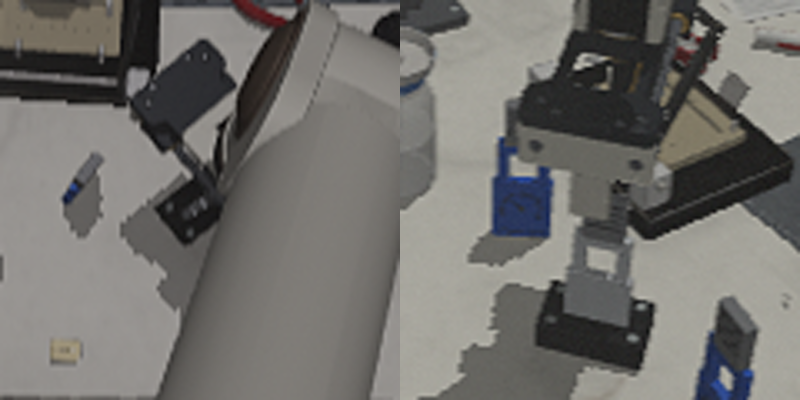

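```bash
python3 - <<'E'
from workcell import ctrl
from h import *
o=ctrl.observe();c=ctrl.capture("wrist");P=cloud(c);a=np.radians(o["tool_rot"][2]);T=o["tool_pos"]
R=np.array([[np.cos(a),np.sin(a),0],[0,0,-1],[-np.sin(a),np.cos(a),0]])
L=(P-T)@R.T
u,v=np.meshgrid(np.arange(512),np.arange(384))
s=(u>235)&(u<290)&(v>130)&(v<255)
for lo,hi in [(.018,.027),(.05,.06),(.12,.135)]:
    m=s&(P[...,2]>lo)&(P[...,2]<hi);q=L[m]*1000
    print(lo,m.sum(),q.min(0).round(1),q.max(0).round(1),P[m][:,2].max().round(4),cv2.minAreaRect(q[:,[0,2]].astype(np.float32)))
I=c["img"].astype(int);m=(u<200)&(v<300)&(v>220)&(I[...,2]>I[...,0]+30)
q=L[m]*1000;print("blue",len(q),q.min(0),q.max(0))
E
```

```text
0.018 2819 [-39.8 303.8 -20.2] [ 34.6 312.6  24.1] 0.0269 ((-2.742938995361328, 2.106058120727539), (43.40033721923828, 74.18003845214844), 88.9263687133789)
0.05 69 [-24.9 271.1  -2.8] [ -6.5 280.6   6.2] 0.0596 ((-15.601903915405273, 1.741224765777588), (7.961241722106934, 18.732227325439453), 86.79293060302734)
0.12 804 [-17.1 200.6  -3.4] [ 11.  210.7   7.1] 0.1301 ((-3.0662059783935547, 1.8725063800811768), (10.457745552062988, 28.12236785888672), 89.7151107788086)
blue 15 [ 68.53631802 276.93853465 -78.27412896] [ 72.29824372 280.92510921 -74.501217  ]
```

send_rows(
  plan=[
    {"x":-0.03,"y":0,"z":0.07,"roll":0,"grip":0.5},
    {"x":0,"y":0,"z":0,"roll":0,"grip":0.5},
    {"x":0,"y":0.35,"z":0,"roll":0,"grip":0.5},
    {"x":0,"y":0.35,"z":0,"roll":0,"grip":0.5},
    {"x":0,"y":0.35,"z":0,"roll":0,"grip":0.5},
    {"x":0,"y":0.35,"z":0,"roll":0,"grip":0.5},
    {"x":0,"y":0.33,"z":0,"roll":0,"grip":0.5},
    {"x":0,"y":0,"z":0,"roll":0,"grip":0.5},
    {"x":0,"y":0,"z":0,"roll":0,"grip":0.3},
    {"x":0,"y":0,"z":0,"roll":0,"grip":0.25},
  ],
  grip_force=15,
)

```text
clock: 5.6
tool_pos: [0.4938, -0.1993, 0.2787]
tool_rot: [-90.0, 0.0, 130.6]
wrist_force: [-0.4, 0.2, 0.3]
opening: 0.371
```

```bash
python3 - <<'E'
from workcell import ctrl
from h import *
o=ctrl.observe();print(o["tool_pos"],o["tool_rot"],o["wrist_force"])
s=ctrl.capture("scene");c=ctrl.capture("wrist")
r=lambda i:cv2.resize(i[:,:,::-1],(400,400),interpolation=cv2.INTER_CUBIC)
cv2.imwrite("pics/ts4.png",np.hstack([r(c["img"][150:350,160:360]),r(s["img"][190:290,245:345])]))
E
```

```text
[ 0.49376728 -0.19928559  0.278717  ] [-9.00175578e+01  3.40314216e-02  1.30568794e+02] [-0.36072699  0.23225567  0.33618261]
```

View pics/ts4.png

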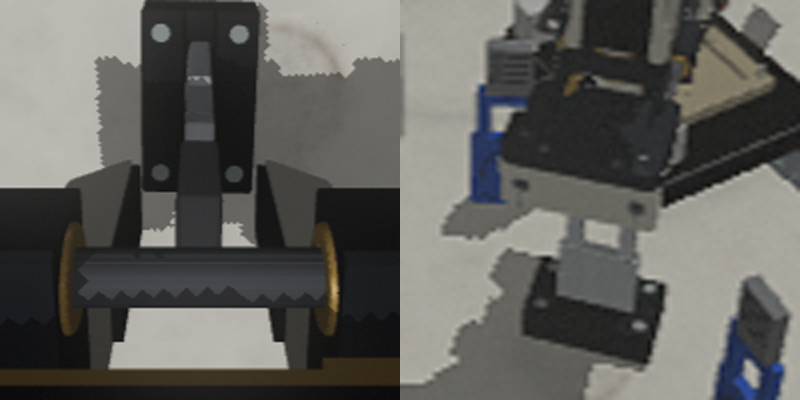

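send_rows(
  plan=[
    {"x":0,"y":0,"z":0,"roll":0,"grip":0.14},
    {"x":0,"y":0,"z":0,"roll":0,"grip":0.12},
    {"x":0,"y":0,"z":0,"roll":0,"grip":0.05},
    {"x":0,"y":0,"z":0,"roll":0,"grip":0.0},
    {"x":0,"y":0,"z":0,"roll":0,"grip":0.0},
    {"x":0,"y":0,"z":0,"roll":0,"grip":0.0},
  ],
  grip_force=15,
)

```text
clock: 6.3
tool_pos: [0.4937, -0.1991, 0.2786]
tool_rot: [-90.0, 0.0, 130.6]
wrist_force: [-0.4, -0.2, 2.5]
opening: 0.107
```

send_rows(
  plan=[
    {"x":0,"y":-0.1,"z":0,"roll":0,"grip":0},
    {"x":0,"y":-0.2,"z":0,"roll":0,"grip":0},
    {"x":0,"y":-0.3,"z":0,"roll":0,"grip":0},
    {"x":0,"y":-0.4,"z":0,"roll":0,"grip":0},
    {"x":0,"y":-0.5,"z":0,"roll":0,"grip":0},
    {"x":0,"y":-0.5,"z":0,"roll":0,"grip":0},
    {"x":0,"y":-0.5,"z":0,"roll":0,"grip":0},
    {"x":0,"y":-0.5,"z":0,"roll":0,"grip":0},
    {"x":0,"y":-0.5,"z":0,"roll":0,"grip":0},
    {"x":0,"y":-0.5,"z":0,"roll":0,"grip":0},
    {"x":0,"y":-0.4,"z":0,"roll":0,"grip":0},
    {"x":0,"y":-0.3,"z":0,"roll":0,"grip":0},
    {"x":0,"y":-0.13,"z":0,"roll":0,"grip":0},
    {"x":0,"y":0,"z":0,"roll":0,"grip":0},
    {"x":0,"y":0,"z":0,"roll":0,"grip":0},
  ],
)

```text
clock: 7.8
tool_pos: [0.4933, -0.199, 0.4228]
tool_rot: [-90.0, -0.1, 130.6]
wrist_force: [-0.4, -0.6, -2.4]
opening: 0.104
```

```bash
python3 - <<'E'
from workcell import ctrl
from h import *
o=ctrl.observe();print(o["clock"],o["qpos"].round(1),o["tool_pos"],o["tool_rot"],o["wrist_force"])
s=ctrl.capture("scene");np.savez("s5.npz",**s);cv2.imwrite("pics/s5.png",s["img"][:,:,::-1])
E
```

```text
7.8 [   3.1   14.1   18.8  105.9   -5.2   60.9 -115.5] [ 0.49329711 -0.19899797  0.42276945] [-8.99677367e+01 -5.22813508e-02  1.30575865e+02] [-0.40360784 -0.64115441 -2.40203035]
```

View pics/s5.png

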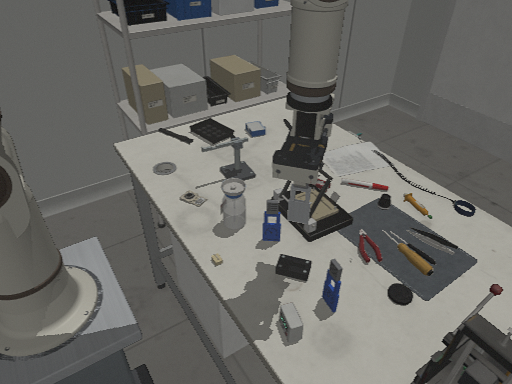

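```bash
python3 -c "
from h import *
rows([.4933,-.199,.4228],130.6,[.505,.115,.4228],132.9,18,0)"
```

```text
{"x": 0.43, "y": -0.00, "z": -0.39, "roll": -7.4, "grip": 0},
{"x": 0.37, "y": -0.00, "z": -0.45, "roll": -7.4, "grip": 0},
{"x": 0.31, "y": -0.00, "z": -0.49, "roll": -7.4, "grip": 0},
{"x": 0.25, "y": -0.00, "z": -0.53, "roll": -7.4, "grip": 0},
{"x": 0.18, "y": -0.00, "z": -0.55, "roll": -7.4, "grip": 0},
{"x": 0.10, "y": -0.00, "z": -0.57, "roll": -7.4, "grip": 0},
{"x": 0.03, "y": -0.00, "z": -0.58, "roll": -7.4, "grip": 0},
{"x": -0.04, "y": -0.00, "z": -0.58, "roll": -7.4, "grip": 0},
{"x": -0.12, "y": -0.00, "z": -0.57, "roll": -7.4, "grip": 0},
{"x": -0.19, "y": -0.00, "z": -0.55, "roll": -7.4, "grip": 0},
{"x": -0.26, "y": -0.00, "z": -0.52, "roll": -7.4, "grip": 0},
{"x": -0.32, "y": -0.00, "z": -0.48, "roll": -7.4, "grip": 0},
{"x": -0.38, "y": -0.00, "z": -0.44, "roll": -7.4, "grip": 0},
{"x": -0.44, "y": -0.00, "z": -0.38, "roll": -7.4, "grip": 0},
{"x": -0.48, "y": -0.00, "z": -0.32, "roll": -7.4, "grip": 0},
{"x": -0.52, "y": -0.00, "z": -0.26, "roll": -7.4, "grip": 0},
{"x": -0.55, "y": -0.00, "z": -0.19, "roll": -7.4, "grip": 0},
{"x": -0.57, "y": -0.00, "z": -0.12, "roll": -7.4, "grip": 0},
```

send_rows(
  plan=[
    {"x":0.43,"y":0,"z":-0.39,"roll":-7.4,"grip":0},
    {"x":0.37,"y":0,"z":-0.45,"roll":-7.4,"grip":0},
    {"x":0.31,"y":0,"z":-0.49,"roll":-7.4,"grip":0},
    {"x":0.25,"y":0,"z":-0.53,"roll":-7.4,"grip":0},
    {"x":0.18,"y":0,"z":-0.55,"roll":-7.4,"grip":0},
    {"x":0.1,"y":0,"z":-0.57,"roll":-7.4,"grip":0},
    {"x":0.03,"y":0,"z":-0.58,"roll":-7.4,"grip":0},
    {"x":-0.04,"y":0,"z":-0.58,"roll":-7.4,"grip":0},
    {"x":-0.12,"y":0,"z":-0.57,"roll":-7.4,"grip":0},
    {"x":-0.19,"y":0,"z":-0.55,"roll":-7.4,"grip":0},
    {"x":-0.26,"y":0,"z":-0.52,"roll":-7.4,"grip":0},
    {"x":-0.32,"y":0,"z":-0.48,"roll":-7.4,"grip":0},
    {"x":-0.38,"y":0,"z":-0.44,"roll":-7.4,"grip":0},
    {"x":-0.44,"y":0,"z":-0.38,"roll":-7.4,"grip":0},
    {"x":-0.48,"y":0,"z":-0.32,"roll":-7.4,"grip":0},
    {"x":-0.52,"y":0,"z":-0.26,"roll":-7.4,"grip":0},
    {"x":-0.55,"y":0,"z":-0.19,"roll":-7.4,"grip":0},
    {"x":-0.57,"y":0,"z":-0.12,"roll":-7.4,"grip":0},
    {"x":0,"y":0,"z":0,"roll":0,"grip":0},
    {"x":0,"y":0,"z":0,"roll":0,"grip":0},
  ],
)

```text
clock: 9.85
tool_pos: [0.5043, 0.114, 0.4227]
tool_rot: [-90.1, -0.0, -96.4]
wrist_force: [0.1, -0.6, -1.2]
opening: 0.107
```

```bash
python3 - <<'E'
from workcell import ctrl
from h import *
o=ctrl.observe();print(o["clock"],o["qpos"].round(1),o["tool_pos"],o["tool_rot"],o["wrist_force"])
for n in ["scene","wrist"]:
    s=ctrl.capture(n);np.savez(f"{n}6.npz",**s);cv2.imwrite(f"pics/{n}6.png",s["img"][:,:,::-1])
E
```

```text
9.85 [ -8.   12.5  -8.9 107.1   2.2  60.6 -24.1] [0.50425371 0.11399784 0.4226608 ] [-9.00666645e+01 -4.44417055e-02 -9.63695199e+01] [ 0.07877581 -0.59886331 -1.24371786]
```

View pics/scene6.png

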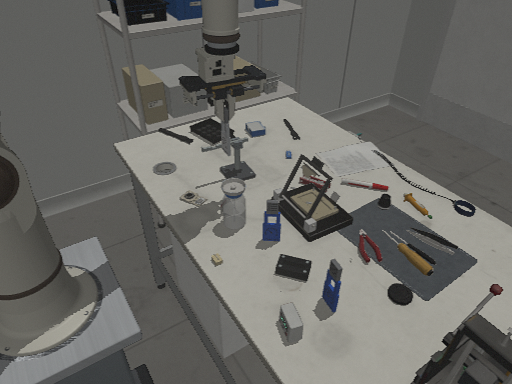

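View pics/wrist6.png

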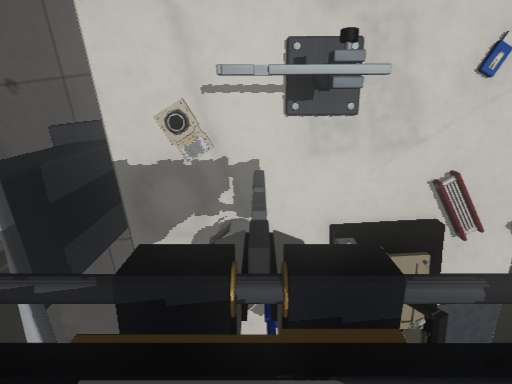

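```bash
python3 - <<'E'
from h import *
c=dict(np.load("wrist6.npz"))
I=cv2.resize(c["img"][25:125,205:405,::-1],None,fx=4,fy=4,interpolation=cv2.INTER_CUBIC);cv2.imwrite("pics/w6c.png",I)
P=cloud(c);u,v=np.meshgrid(np.arange(512),np.arange(384))
m=(u>280)&(u<365)&(v>32)&(v<120)&(P[...,2]>.006)&(P[...,2]<.018);s=P[m]
print("base",cv2.minAreaRect((s[:,:2]*1000).astype(np.float32)))
m=(u>212)&(u<280)&(v>55)&(v<85)&(P[...,2]>.095)&(P[...,2]<.13);b=P[m]
l=cv2.fitLine(b[:,:2].astype(np.float32),cv2.DIST_L2,0,.001,.001).ravel();print(l,np.degrees(np.arctan2(l[1],l[0])),b[:,0].min())
print(np.median(P[(u>100)&(u<200)&(v>30)&(v<80)][:,2]))
L=np.array([[np.cos(np.radians(-6.4)),np.sin(np.radians(-6.4))]])
for uu in range(214,292,2):
    col=P[66:75,uu];print(uu,col[:,0].mean().round(4),np.median(col[:,2]).round(4),c["img"][66:75,uu].mean().round(0))
E
```

```text
base ((587.9750366210938, 204.18492126464844), (84.76170349121094, 85.3865737915039), 83.71795654296875)
[ 0.9949561  -0.10031132  0.5058721   0.21320587] -5.7570977 0.48049277825621844
-0.0014271578824484848
214 0.4646 -0.0014 184.0
216 0.4793 0.1209 143.0
218 0.4825 0.1207 135.0
220 0.484 0.1199 120.0
222 0.4852 0.116 129.0
224 0.4869 0.1157 139.0
226 0.4885 0.1153 140.0
228 0.4901 0.116 141.0
230 0.4917 0.1154 140.0
232 0.4934 0.1158 141.0
234 0.495 0.1156 142.0
236 0.4967 0.1155 143.0
238 0.4983 0.1151 143.0
240 0.4999 0.1155 144.0
242 0.5015 0.1155 144.0
244 0.5032 0.1153 145.0
246 0.5048 0.1155 146.0
248 0.5064 0.1156 147.0
250 0.5081 0.1155 147.0
252 0.5097 0.1155 147.0
254 0.5113 0.1107 141.0
256 0.513 0.1108 153.0
258 0.5146 0.1106 154.0
260 0.5163 0.1107 154.0
262 0.518 0.111 155.0
264 0.5196 0.1108 156.0
266 0.5213 0.1104 156.0
268 0.5228 0.1147 94.0
270 0.5244 0.1157 147.0
272 0.526 0.1158 147.0
274 0.5277 0.1156 147.0
276 0.5293 0.116 147.0
278 0.531 0.1153 146.0
280 0.5326 0.1154 146.0
282 0.5342 0.1156 147.0
284 0.5359 0.1156 147.0
286 0.5375 0.1152 146.0
288 0.5392 0.1149 147.0
290 0.5408 0.1152 146.0
```

View pics/w6c.png

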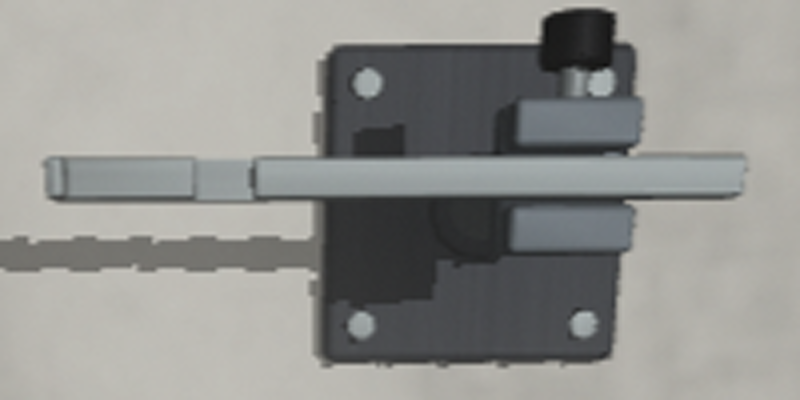

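```bash
python3 - <<'E'
from h import *
u,v=np.meshgrid(np.arange(512),np.arange(384))
T=np.array([.50425,.1140,.42266]);a=np.radians(-96.37)
R=np.array([[np.cos(a),np.sin(a),0],[0,0,-1],[-np.sin(a),np.cos(a),0]])
c=dict(np.load("wrist6.npz"));P=cloud(c);L=(P-T)@R.T*1000
m=(u>240)&(u<275)&(v>160)&(v<246)&(P[...,2]>.14)
# silhouettes by height
for lo in np.arange(.15,.28,.01):
    q=L[m&(P[...,2]>=lo)&(P[...,2]<lo+.01)]
    if len(q)>3: print("w",lo.round(3),len(q),q.min(0).round(1),q.max(0).round(1))
c=dict(np.load("scene6.npz"));P=cloud(c);L=(P-T)@R.T*1000
m=(abs(L[...,0])<35)&(abs(L[...,2])<15)
for lo in np.arange(.14,.28,.01):
    q=L[m&(P[...,2]>=lo)&(P[...,2]<lo+.01)]
    if len(q)>3: print("s",lo.round(3),len(q),q.min(0).round(1),q.max(0).round(1))
I=cv2.resize(c["img"][70:170,190:270,::-1],None,fx=5,fy=5,interpolation=cv2.INTER_CUBIC);cv2.imwrite("pics/s6c.png",I)
E
```

```text
w 0.15 31 [-22.4 263.2  -4.4] [-19.2 271.5   3.3]
w 0.16 28 [-22.4 252.9  -4.2] [-20.9 262.3   3.3]
w 0.17 39 [-22.6 243.1  -4.1] [-21.  252.6   3.8]
w 0.18 45 [-22.6 232.7  -4.7] [-19.1 242.3   3.7]
w 0.19 54 [-22.6 222.7  -4.4] [-16.8 232.4   3.6]
w 0.2 105 [-22.6 212.9  -4.1] [-18.3 222.5   3.4]
w 0.21 67 [-19.5 202.7  -4. ] [-18.1 212.6   3.9]
w 0.22 75 [-19.9 192.9  -3.8] [-18.7 202.6   3.7]
w 0.23 221 [-19.8 182.7  -4.5] [-13.7 192.6   4.5]
w 0.24 202 [-15.  172.7  -9. ] [ -8.4 182.7   8.1]
w 0.25 272 [-15.  162.7  -8.7] [ -8.2 172.6   7.8]
w 0.26 203 [-15.1 152.7  -8.2] [-10.  162.6   7.4]
w 0.27 16 [-15.  151.2  -3.7] [-14.3 152.6   4.3]
s 0.15 22 [-21.7 262.8  -6.6] [ 24.2 270.2   2.4]
s 0.16 32 [-18.7 252.7  -6.9] [ 23.  262.5   0.4]
s 0.17 27 [-18.7 243.   -6.4] [ 2.470e+01  2.525e+02 -1.000e-01]
s 0.18 28 [-17.8 232.7  -6.7] [2.450e+01 2.426e+02 2.000e-01]
s 0.19 34 [-16.  222.8  -6.4] [ 24.5 232.6   1.4]
s 0.2 36 [-14.6 212.7  -6.5] [ 24.7 222.2   1.9]
s 0.21 27 [-12.8 202.8  -6.1] [ 20.2 212.4   2.3]
s 0.22 26 [-18.7 192.8  -6.2] [ 20.5 202.6   2.2]
s 0.23 28 [-17.6 183.   -6.2] [ 21.  192.2   1.5]
s 0.24 26 [  9.2 172.8 -10.3] [ 19.2 182.4  10.6]
s 0.25 40 [  7.9 162.7 -14.2] [ 15.  171.9  12.7]
s 0.26 43 [  7.9 153.2 -14.5] [ 15.3 162.4  14.9]
s 0.27 53 [ -2.5 142.7 -14.6] [ 15.8 152.5  13.3]
s 0.28 44 [ -8.7 132.7 -14.8] [ 13.6 142.5  14.1]
```

View pics/s6c.png

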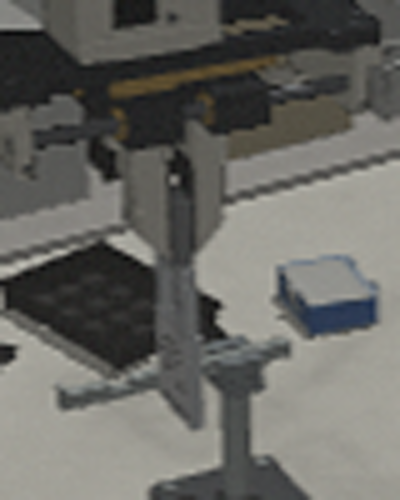

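send_rows(
  plan=[
    {"x":-0.3,"y":0,"z":-0.18,"roll":0,"grip":0},
    {"x":-0.5,"y":0,"z":-0.3,"roll":0,"grip":0},
    {"x":-0.6,"y":0,"z":-0.36,"roll":0,"grip":0},
    {"x":-0.6,"y":0,"z":-0.36,"roll":0,"grip":0},
    {"x":-0.6,"y":0,"z":-0.36,"roll":0,"grip":0},
    {"x":-0.45,"y":0,"z":-0.27,"roll":0,"grip":0},
    {"x":-0.27,"y":0.2,"z":-0.16,"roll":0,"grip":0},
    {"x":0,"y":0.3,"z":0,"roll":0,"grip":0},
    {"x":0,"y":0.4,"z":0,"roll":0,"grip":0},
    {"x":0,"y":0.5,"z":0,"roll":0,"grip":0},
    {"x":0,"y":0.5,"z":0,"roll":0,"grip":0},
    {"x":0,"y":0.5,"z":0,"roll":0,"grip":0},
    {"x":0,"y":0.4,"z":0,"roll":0,"grip":0},
    {"x":0,"y":0.3,"z":0,"roll":0,"grip":0},
    {"x":0,"y":0.2,"z":0,"roll":0,"grip":0},
    {"x":0,"y":0.13,"z":0,"roll":0,"grip":0},
    {"x":0,"y":0,"z":0,"roll":0,"grip":0},
    {"x":0,"y":0,"z":0,"roll":0,"grip":0},
  ],
)

```text
clock: 11.75
tool_pos: [0.456, 0.22, 0.3208]
tool_rot: [-90.0, 0.0, -96.2]
wrist_force: [1.2, 0.3, -0.3]
opening: 0.109
```

```bash
python3 - <<'E'
from workcell import ctrl
from h import *
o=ctrl.observe();print(o["clock"],o["qpos"].round(1),o["tool_pos"],o["tool_rot"],o["wrist_force"])
for n in ["scene","wrist","top"]:
    s=ctrl.capture(n);np.savez(f"{n}7.npz",**s);cv2.imwrite(f"pics/{n}7.png",s["img"][:,:,::-1])
s=cv2.imread("pics/scene7.png")[100:200,180:280];cv2.imwrite("pics/s7c.png",cv2.resize(s,None,fx=5,fy=5,interpolation=cv2.INTER_CUBIC))
E
```

```text
11.75 [-17.9  19.  -12.9 114.    5.6  47.6 -40.1] [0.45601096 0.22002254 0.32079393] [-8.99640218e+01  2.47555092e-02 -9.62240081e+01] [ 1.15314042  0.33301977 -0.25893878]
```

View pics/wrist7.png

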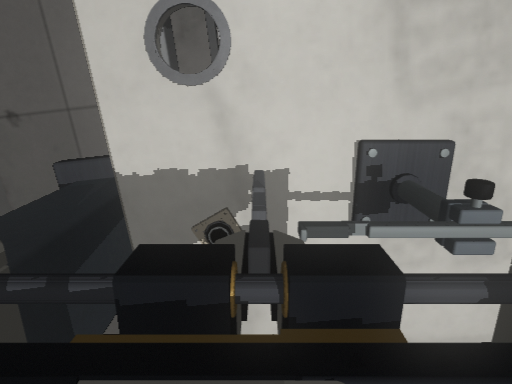

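View pics/s7c.png

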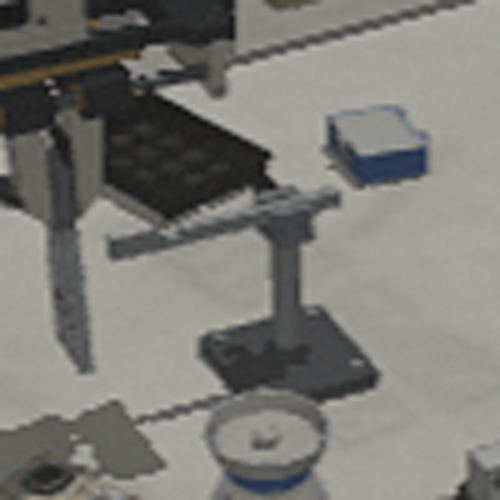

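View pics/top7.png

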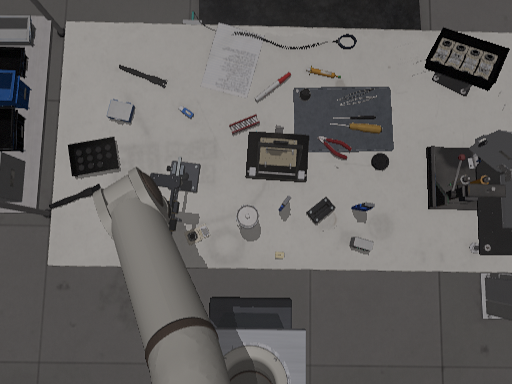

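```bash
python3 - <<'E'
from h import *
u,v=np.meshgrid(np.arange(512),np.arange(384))
T=np.array([.45601,.22002,.3208]);a=np.radians(-96.22)
R=np.array([[np.cos(a),np.sin(a),0],[0,0,-1],[-np.sin(a),np.cos(a),0]])
c=dict(np.load("wrist7.npz"));P=cloud(c);L=(P-T)@R.T*1000
m=(u>285)&(u<440)&(v>210)&(v<246)&(P[...,2]>.1)&(P[...,2]<.13)&(L[...,2]>15)
q=L[m]
for z0 in range(15,75,3):
    k=q[(q[:,2]>=z0)&(q[:,2]<z0+3)]
    if len(k): print(z0,len(k),k[:,0].min().round(1),k[:,0].max().round(1),(320.8-np.median(k[:,1])).round(1))
m=(u>240)&(u<280)&(v>160)&(v<246)&(P[...,2]>.03)
for lo in np.arange(.05,.16,.02):
    k=L[m&(P[...,2]>=lo)&(P[...,2]<lo+.02)&(abs(L[...,2])<8)]
    print("g",lo,len(k),k.min(0).round(1),k.max(0).round(1))
c=dict(np.load("scene7.npz"));P=cloud(c);L=(P-T)@R.T*1000
m=(abs(L[...,0])<35)&(abs(L[...,2])<15)
for lo in np.arange(.04,.14,.02):
    k=L[m&(P[...,2]>=lo)&(P[...,2]<lo+.02)]
    print("s",lo,len(k),k.min(0).round(1),k.max(0).round(1))
m=(P[...,2]>.1)&(P[...,2]<.13)&(L[...,2]>18)&(L[...,2]<70)&(abs(L[...,0])<20)
k=L[m];print("arm s",len(k),k.min(0),k.max(0),np.median(k,0))
E
```

```text
24 100 -3.3 4.8 117.9
27 81 -3.5 5.0 116.9
30 80 -3.1 4.6 115.2
33 86 -3.1 4.6 115.2
36 82 -3.2 4.4 115.5
39 78 -3.2 5.1 115.3
42 84 -3.4 4.7 115.5
45 84 -3.5 4.8 115.4
48 81 -3.3 4.6 115.3
51 84 -3.3 4.8 115.4
54 49 -3.2 4.8 112.2
57 66 -3.0 4.6 110.7
60 69 -3.3 4.7 110.7
63 69 -3.2 4.9 110.5
66 106 -3.2 5.0 113.0
69 82 -3.2 4.5 115.5
72 81 -3.4 4.9 115.3
g 0.05 62 [-23.5 251.2  -4.1] [-20.2 270.6   3.7]
g 0.07 83 [-23.8 230.9  -4.4] [-20.3 250.4   4.1]
g 0.09000000000000001 165 [-23.7 210.9  -4.1] [-17.9 230.5   3.8]
g 0.11000000000000001 142 [-20.8 190.8  -3.7] [-19.  210.7   4.1]
g 0.13 448 [-20.8 170.8  -7.9] [ -9.3 190.8   8. ]
g 0.15000000000000002 429 [-16.  151.5  -8. ] [ -9.4 170.8   8. ]
s 0.04 16 [-13.2 260.9  -6. ] [2.33e+01 2.70e+02 2.00e-01]
s 0.06 38 [-20.1 242.   -5.9] [ 24.9 260.7   2. ]
s 0.07999999999999999 46 [-19.8 220.8  -6.5] [ 23.6 240.6   3.4]
s 0.09999999999999999 45 [-21.1 201.   -6.1] [ 21.8 220.3   2.8]
s 0.12 35 [-12.8 181.2  -5.6] [ 21.6 200.6   3. ]
arm s 66 [-1.14914891e-01  1.96987490e+02  2.37330223e+01] [  9.3169338  211.76529376  69.75945324] [  5.51802545 205.96059286  43.06631022]
```

send_rows(
  plan=[
    {"x":0.08,"y":0,"z":0,"roll":0,"grip":0},
    {"x":0,"y":0.03,"z":0.1,"roll":0,"grip":0},
    {"x":0,"y":0,"z":0.15,"roll":0,"grip":0},
    {"x":0,"y":0,"z":0.15,"roll":0,"grip":0},
    {"x":0,"y":0,"z":0.15,"roll":0,"grip":0},
    {"x":0,"y":0,"z":0.15,"roll":0,"grip":0},
    {"x":0,"y":0,"z":0.15,"roll":0,"grip":0},
    {"x":0,"y":0,"z":0.15,"roll":0,"grip":0},
    {"x":0,"y":0,"z":0.15,"roll":0,"grip":0},
    {"x":0,"y":0,"z":0.15,"roll":0,"grip":0},
    {"x":0,"y":0,"z":0.15,"roll":0,"grip":0},
    {"x":0,"y":0,"z":0.15,"roll":0,"grip":0},
    {"x":0,"y":0,"z":0.15,"roll":0,"grip":0},
    {"x":0,"y":0,"z":0.15,"roll":0,"grip":0},
    {"x":0,"y":0,"z":0.12,"roll":0,"grip":0},
    {"x":0,"y":0,"z":0,"roll":0,"grip":0},
    {"x":0,"y":0,"z":0,"roll":0,"grip":0},
  ],
)

```text
clock: 13.6
tool_pos: [0.5157, 0.2109, 0.3194]
tool_rot: [-90.0, -0.0, -96.2]
wrist_force: [0.2, 0.3, -0.8]
opening: 0.107
```

```bash
cat > look.py <<'E'
import sys
from workcell import ctrl
from h import *
k=sys.argv[1]
o=ctrl.observe();print(o["clock"],o["tool_pos"],o["tool_rot"],o["wrist_force"])
s=ctrl.capture("scene")["img"][100:190,190:280,::-1];w=ctrl.capture("wrist")
np.savez(f"w{k}.npz",**w)
I=w["img"][150:350,140:390,::-1]
cv2.imwrite(f"pics/l{k}.png",np.hstack([cv2.resize(s,(380,380),interpolation=cv2.INTER_CUBIC),cv2.resize(I,(420,380),interpolation=cv2.INTER_CUBIC)]))
T=o["tool_pos"];a=np.radians(o["tool_rot"][2])
R=np.array([[np.cos(a),np.sin(a),0],[0,0,-1],[-np.sin(a),np.cos(a),0]])
P=cloud(w);L=(P-T)@R.T*1000
u,v=np.meshgrid(np.arange(512),np.arange(384))
m=(v<246)&(P[...,2]>.095)&(P[...,2]<.13)&(abs(L[...,0]-1)<6)&(abs(L[...,2])<60)
q=L[m]
for z0 in range(-42,40,2):
    j=q[(q[:,2]>=z0)&(q[:,2]<z0+2)]
    if len(j)>2: print(z0,len(j),j[:,0].min().round(1),j[:,0].max().round(1),(T[2]*1000-np.median(j[:,1])).round(1),end=" | ")
E
python3 look.py 8
```

```text
13.6 [0.515729   0.21090074 0.31941201] [-9.00201770e+01 -4.33718123e-03 -9.62293870e+01] [ 0.21116283  0.28109975 -0.82159519]
-36 31 -4.9 1.7 120.4 | -34 38 -5.0 1.9 120.7 | -32 57 -5.0 1.9 116.3 | -30 40 -5.0 2.1 115.6 | -28 35 -4.9 1.8 115.8 | -26 40 -4.9 1.9 115.7 | -24 38 -4.9 2.1 115.8 | -22 33 -4.9 2.2 115.6 | -20 43 -5.0 1.9 115.7 | -18 37 -4.9 1.8 115.6 | -16 28 -4.9 1.1 115.8 | -14 29 -5.0 0.0 115.4 | -12 25 -5.0 -0.6 115.6 | -10 22 -4.9 0.2 115.4 | -8 30 -4.9 0.9 115.7 | 4 5 -4.5 -2.1 110.3 | 6 40 -4.8 2.3 111.6 | 8 19 -4.9 -1.3 115.6 | 10 21 -4.9 -0.6 115.5 | 12 30 -4.9 -0.1 115.8 | 14 33 -4.9 1.4 115.4 | 16 32 -5.0 2.3 115.5 | 18 38 -5.0 2.0 115.8 | 20 41 -5.0 1.9 115.6 | 22 33 -4.8 2.3 115.7 | 24 37 -5.0 2.1 115.5 | 26 41 -5.0 2.1 115.7 | 28 33 -4.9 2.3 115.6 | 30 37 -5.0 2.0 115.6 | 32 40 -4.9 1.9 115.6 | 34 39 -5.0 2.3 115.6 | 36 39 -5.0 2.0 115.6 | 38 37 -5.0 2.1 115.7 |
```

View pics/l8.png

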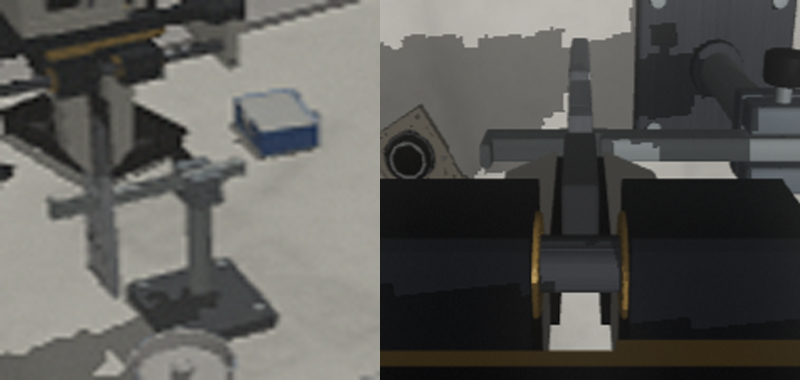

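send_rows(
  plan=[
    {"x":0,"y":0.05,"z":0.02,"roll":0,"grip":0},
    {"x":0,"y":0.05,"z":0,"roll":0,"grip":0},
    {"x":0,"y":0.05,"z":0,"roll":0,"grip":0},
    {"x":0,"y":0.05,"z":0,"roll":0,"grip":0},
    {"x":0,"y":0.05,"z":0,"roll":0,"grip":0},
    {"x":0,"y":0,"z":0,"roll":0,"grip":0},
    {"x":0,"y":0,"z":0,"roll":0,"grip":0},
  ],
  grip_force=7,
)

```text
clock: 14.4
tool_pos: [0.5164, 0.2109, 0.312]
tool_rot: [-90.0, 0.0, -96.2]
wrist_force: [0.6, -0.3, -1.2]
opening: 0.109
```

send_rows(
  plan=[
    {"x":0,"y":0.03,"z":0,"roll":0,"grip":0},
    {"x":0,"y":0.02,"z":0,"roll":0,"grip":0},
    {"x":0,"y":0,"z":0,"roll":0,"grip":0},
  ],
)

```text
clock: 14.7
tool_pos: [0.5164, 0.2108, 0.3104]
tool_rot: [-90.0, -0.0, -96.2]
wrist_force: [-0.6, 0.2, -1.0]
opening: 0.104
```

Now through the riding height (TCP about 0.3096), in 0.6 mm steps with the force read each time.

send_rows(
  plan=[
    {"x":0,"y":0.02,"z":0,"roll":0,"grip":0},
    {"x":0,"y":0.02,"z":0,"roll":0,"grip":0},
    {"x":0,"y":0,"z":0,"roll":0,"grip":0},
  ],
)

```text
clock: 15.0
tool_pos: [0.5164, 0.2108, 0.3092]
tool_rot: [-90.0, -0.0, -96.2]
wrist_force: [-0.2, -0.2, -1.4]
opening: 0.107
```

send_rows(
  plan=[
    {"x":0,"y":0.02,"z":0,"roll":0,"grip":0},
    {"x":0,"y":0.02,"z":0,"roll":0,"grip":0},
    {"x":0,"y":0,"z":0,"roll":0,"grip":0},
  ],
)

```text
clock: 15.3
tool_pos: [0.5163, 0.2108, 0.308]
tool_rot: [-90.0, -0.0, -96.2]
wrist_force: [0.7, 0.1, -1.0]
opening: 0.104
```

send_rows(
  plan=[
    {"x":0,"y":0.02,"z":0,"roll":0,"grip":0},
    {"x":0,"y":0.02,"z":0,"roll":0,"grip":0},
    {"x":0,"y":0,"z":0,"roll":0,"grip":0},
  ],
)

```text
clock: 15.6
tool_pos: [0.5163, 0.2108, 0.3068]
tool_rot: [-90.0, -0.0, -96.2]
wrist_force: [-0.5, 0.7, -1.6]
opening: 0.108
```

send_rows(
  plan=[
    {"x":0,"y":0.02,"z":0,"roll":0,"grip":0},
    {"x":0,"y":0.02,"z":0,"roll":0,"grip":0},
    {"x":0,"y":0,"z":0,"roll":0,"grip":0},
  ],
)

```text
clock: 15.9
tool_pos: [0.5163, 0.2108, 0.3056]
tool_rot: [-90.0, -0.0, -96.2]
wrist_force: [0.5, 0.4, -1.3]
opening: 0.11
```

```bash
python3 look.py 9
```

```text
15.9 [0.51633645 0.2108149  0.30556647] [-9.00125530e+01 -4.82662705e-03 -9.62254634e+01] [ 0.51104585  0.37983172 -1.33243611]
-38 3 -2.4 -0.7 119.8 | -36 31 -5.0 -0.7 120.2 | -34 44 -4.9 0.4 119.8 | -32 44 -5.0 1.5 115.8 | -30 38 -4.9 1.8 115.8 | -28 41 -4.9 1.6 115.8 | -26 30 -4.9 1.2 115.5 | -24 27 -4.9 -1.3 115.7 | -22 17 -5.0 -2.0 115.2 | -20 15 -4.9 -2.8 115.7 | -18 8 -4.9 -3.7 115.4 | -16 5 -5.0 -4.3 114.8 | -8 3 -4.9 -4.8 114.4 | 6 12 -5.0 -2.9 111.4 | 12 3 -4.9 -4.8 114.4 | 14 7 -5.0 -4.3 115.4 | 16 11 -5.0 -3.4 115.2 | 18 15 -5.0 -3.1 115.5 | 20 15 -4.9 -1.9 115.3 | 22 24 -5.0 -0.9 115.4 | 24 30 -4.9 1.4 115.5 | 26 41 -4.9 1.4 115.6 | 28 38 -5.0 1.7 115.8 | 30 43 -5.0 1.8 115.6 | 32 42 -5.0 1.8 115.8 | 34 40 -4.9 1.4 115.7 | 36 42 -4.9 1.7 115.7 | 38 37 -5.0 1.8 115.7 |
```

View pics/l9.png

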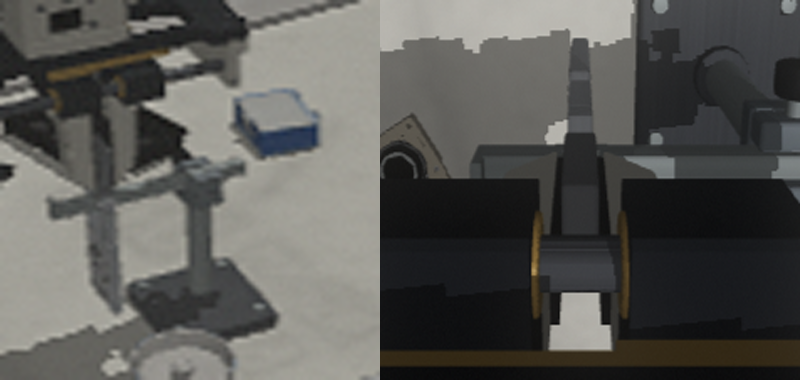

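send_rows(
  plan=[
    {"x":0,"y":0.02,"z":0,"roll":0,"grip":0},
    {"x":0,"y":0,"z":0,"roll":0,"grip":0},
    {"x":0,"y":0,"z":0,"roll":0,"grip":0},
  ],
)

```text
clock: 16.3
tool_pos: [0.5164, 0.2108, 0.3051]
tool_rot: [-90.0, 0.0, -96.2]
wrist_force: [-0.1, -0.1, -1.8]
opening: 0.109
```

send_rows(
  plan=[
    {"x":0,"y":0.015,"z":0,"roll":0,"grip":0},
    {"x":0,"y":0,"z":0,"roll":0,"grip":0},
    {"x":0,"y":0,"z":0,"roll":0,"grip":0},
  ],
)

```text
clock: 16.6
tool_pos: [0.5164, 0.2108, 0.3047]
tool_rot: [-90.0, 0.0, -96.2]
wrist_force: [-0.1, -0.5, -0.8]
opening: 0.107
```

send_rows(
  plan=[
    {"x":0,"y":0.015,"z":0,"roll":0,"grip":0},
    {"x":0,"y":0,"z":0,"roll":0,"grip":0},
    {"x":0,"y":0,"z":0,"roll":0,"grip":0},
  ],
)

```text
clock: 16.9
tool_pos: [0.5164, 0.2109, 0.3046]
tool_rot: [-90.0, 0.0, -96.2]
wrist_force: [-2.1, -1.2, 3.7]
opening: 0.107
```

send_rows(
  plan=[
    {"x":0,"y":0.01,"z":0,"roll":0,"grip":0},
    {"x":0,"y":0,"z":0,"roll":0,"grip":0},
    {"x":0,"y":0,"z":0,"roll":0,"grip":0},
  ],
)

```text
clock: 17.2
tool_pos: [0.5164, 0.2109, 0.3045]
tool_rot: [-90.0, 0.0, -96.2]
wrist_force: [-2.4, -0.0, 5.2]
opening: 0.107
```

send_rows(
  plan=[
    {"x":0,"y":-0.01,"z":0,"roll":0,"grip":0},
    {"x":0,"y":0,"z":0,"roll":0,"grip":0.12},
    {"x":0,"y":0,"z":0,"roll":0,"grip":0.15},
    {"x":0,"y":0,"z":0,"roll":0,"grip":0.2},
    {"x":0,"y":0,"z":0,"roll":0,"grip":0.3},
    {"x":0,"y":0,"z":0,"roll":0,"grip":0.35},
    {"x":0,"y":0,"z":0,"roll":0,"grip":0.35},
    {"x":0,"y":0,"z":0,"roll":0,"grip":0.35},
    {"x":0,"y":0,"z":0,"roll":0,"grip":0.35},
  ],
)

```text
clock: 18.1
tool_pos: [0.5164, 0.2108, 0.3042]
tool_rot: [-90.0, 0.0, -96.2]
wrist_force: [-0.3, -0.7, -0.3]
opening: 0.351
```

```bash
python3 look.py 10
```

```text
18.1 [0.51640525 0.21082359 0.30418913] [-9.00010037e+01  1.57874488e-03 -9.62289456e+01] [-0.2693601  -0.74418916 -0.29939784]
-36 9 -4.9 -3.8 120.1 | -34 13 -5.0 -3.3 116.7 | -32 12 -5.0 -3.2 115.1 | -30 5 -5.0 -4.0 115.3 | -18 19 -4.7 2.4 115.6 | -16 54 -5.0 2.4 115.6 | -14 48 -5.0 2.3 115.6 | -12 39 -4.9 2.4 115.6 | -10 50 -5.0 2.5 115.6 | -8 39 -4.9 2.3 115.6 | 4 3 -3.7 -1.4 110.8 | 6 45 -5.0 2.2 114.9 | 8 49 -5.0 1.9 115.8 | 10 39 -4.9 2.4 115.8 | 12 46 -5.0 2.4 115.6 | 14 47 -5.0 2.2 115.5 | 16 25 -5.0 2.4 115.6 | 28 7 -4.9 -4.4 114.5 | 30 10 -4.9 -3.2 115.4 | 32 10 -4.9 -2.6 115.8 | 34 17 -4.9 -2.2 115.8 | 36 27 -5.0 -0.3 115.3 | 38 39 -5.0 0.5 115.6 |
```

View pics/l10.png

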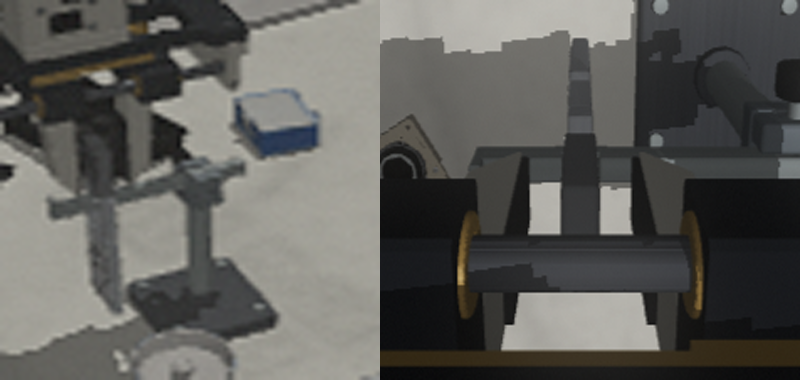

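Released and hanging upright. Next I'll raise the gripper straight up, well clear, then check.

send_rows(
  plan=[
    {"x":0,"y":-0.1,"z":0,"roll":0,"grip":0.35},
    {"x":0,"y":-0.2,"z":0,"roll":0,"grip":0.35},
    {"x":0,"y":-0.3,"z":0,"roll":0,"grip":0.35},
    {"x":0,"y":-0.4,"z":0,"roll":0,"grip":0.35},
    {"x":0,"y":-0.5,"z":0,"roll":0,"grip":0.35},
    {"x":0,"y":-0.5,"z":0,"roll":0,"grip":0.35},
    {"x":0,"y":-0.5,"z":0,"roll":0,"grip":0.35},
    {"x":0,"y":-0.5,"z":0,"roll":0,"grip":0.35},
    {"x":0.4,"y":-0.4,"z":0,"roll":0,"grip":0.35},
    {"x":0.6,"y":-0.3,"z":0,"roll":0,"grip":0.35},
    {"x":0.6,"y":0,"z":0,"roll":0,"grip":0.35},
    {"x":0.6,"y":0,"z":0,"roll":0,"grip":0.35},
    {"x":0.6,"y":0,"z":0,"roll":0,"grip":0.35},
    {"x":0.4,"y":0,"z":0,"roll":0,"grip":0.35},
    {"x":0.2,"y":0,"z":0,"roll":0,"grip":0.35},
    {"x":0,"y":0,"z":0,"roll":0,"grip":0.35},
    {"x":0,"y":0,"z":0,"roll":0,"grip":0.35},
    {"x":0,"y":0,"z":0,"roll":0,"grip":0.35},
  ],
)

```text
clock: 20.0
tool_pos: [0.5053, 0.1104, 0.4152]
tool_rot: [-90.0, 0.0, -96.1]
wrist_force: [0.6, 0.3, -0.8]
opening: 0.347
```

```bash
python3 - <<'E'
from workcell import ctrl
from h import *
o=ctrl.observe();print(o["clock"],o["tool_pos"],o["wrist_force"])
s=ctrl.capture("scene");w=ctrl.capture("wrist")
cv2.imwrite("pics/end_s.png",s["img"][:,:,::-1])
cv2.imwrite("pics/end.png",np.hstack([cv2.resize(s["img"][100:190,190:280,::-1],(380,380),interpolation=cv2.INTER_CUBIC),cv2.resize(w["img"][20:170,180:345,::-1],(418,380),interpolation=cv2.INTER_CUBIC)]))
u,v=np.meshgrid(np.arange(512),np.arange(384))
O=np.array([.588,.2042,-.0015]);a=np.radians(-6.3);R=np.array([[np.cos(a),np.sin(a),0],[-np.sin(a),np.cos(a),0],[0,0,1]])
P=(cloud(w)-O)@R.T*1000
m=(abs(P[...,0]+71)<9)&(abs(P[...,1])<40)&(P[...,2]>25)&(v<250)
for lo in [30,50,70,90,100,110,120,130,140,147,151,154,157]:
    k=P[m&(P[...,2]>=lo)&(P[...,2]<lo+6)]
    if len(k)>4: print(lo,len(k),k.min(0).round(1),k.max(0).round(1))
E
```

```text
20.0 [0.50532087 0.11041118 0.41524164] [ 0.55264581  0.29035972 -0.79091988]
110 12 [-79.9 -18.9 110.2] [-62.3   3.8 116. ]
120 68 [-75.9 -19.  120.5] [-67.9 -13.9 125.1]
130 8 [-74.9 -14.2 130.3] [-68.8 -14.1 132.2]
147 10 [-75.5 -14.1 147.3] [-66.9 -10.9 152. ]
151 613 [-76.7 -13.8 152. ] [-66.9  13.6 157. ]
154 644 [-76.7 -13.8 154. ] [-67.   13.6 158.1]
157 35 [-76.  -12.5 157. ] [-67.8  12.7 158.1]
```

View pics/end.png

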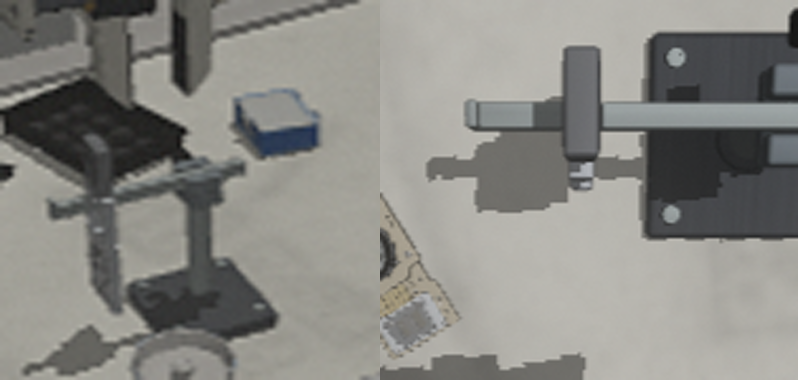

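View pics/end_s.png

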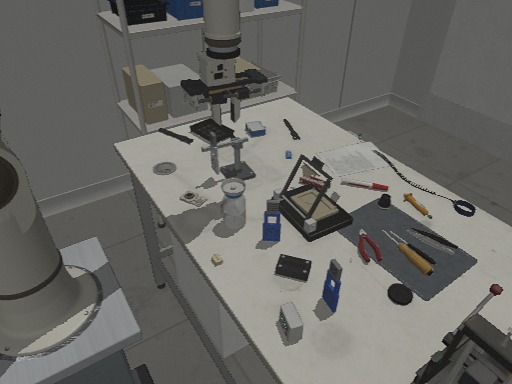

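```bash
python3 -c "
from workcell import ctrl
print(ctrl.finish_job())"
```

```text
the job is handed in; nothing more can be done
None
```

The gauge is hanging by its eye in the arm's notch, graduated face outward, and I have handed the job in at about 20 s of the 72 s allowed. No verdict was reported.

**How it went:** I gripped the grey gauge by its tab, lifted it straight out of the block, turned it about 133° and threaded its eye over the arm's tip.

**Finding the notch:** I did not slide the gauge along the bar to find the notch. The wrist camera showed it about 71.5 mm in front of the post. I lowered the gauge there in small steps with a light grip. It passed the riding height without resistance and touched at the seated height. The highest wrist force I read was about 6 N.

**Last checks:**
- **Seating:** the top of the tab measures about 156 mm above the table, which matches seated; riding on the bar would be about 161 mm.
- **Position and attitude:** the gauge is at x ≈ -72 mm and y ≈ 0 in the stand's frame, upright and square to the arm.
- **Surroundings:** the gripper is well clear and the bystanders look unmoved. I judged that by eye in the last picture and did not measure it.

**Disagreement:** the top and wrist cameras differed by 3–4 mm on absolute positions. I used measurements of the gauge relative to the arm within one view instead, and the wrist and scene cameras agreed on the sideways correction I applied.

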